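Heft the spares tins and pack the one with the bearing

ROBOT

A 7-joint arm with a two-finger parallel gripper is mounted at the origin on the work surface. World frame = base frame: x ahead of the robot, y to its left, z up, the work surface at z = 0. Lengths are in mm, angles in rad, forces in N, time in s.
With the tool pointing down it reaches from about 400 to 850 mm from the base axis. Payload 10.4 kg.
Tool frame: the origin (TCP) lies midway between the tips of the shut fingers; the grasp point (between the pads) lies 19 mm behind it; z points along the fingers, y is the direction in which the jaws open and shut (so a half turn about z gives the same grasp; the last joint's range is limited). The gripper opens to 85 mm and grips with 20 to 120 N. Pads are 22 mm wide; open, the fingers measure 114 mm over their backs; the gripper's body (76 mm by 85 mm) begins 54 mm behind the grasp point. The pads swing forward as they close: fully open they stand 13 mm farther back than shut.
Start: joints at [-1.293, 0.332, -0.065, 1.46, 0.022, 1.35, -0.088], TCP at [185.164, 596.963, 231.338] pointing down, gripper open.
Joint ranges: [-2.6, 2.6], [-0.5, 2.12], [-1.47, 1.34], [0.16, 2.42], [-1.27, 4.41], [0.06, 2.06], [-2.6, 2.6]. Speed limits (rad/s): [2.22, 2.22, 2.79, 2.79, 3.14, 3.14, 3.14].

INTERFACE

Orientations are given as a rotation vector (axis times angle).
In Python, from workcell import observe, camera, camera_params, hand_in gives the robot as it stands.
- The arm moves only by the tool apply_moves, never from a script. Its argument "commands" is a list of rows, each a list of 7 numbers: the opening, from 0 (shut) to 1 (fully open), then the shift along the tool's x, y, z in mm, then the turn, a rotation vector about the tool's x, y, z in degrees. In form: [[grip, dx, dy, dz, rx, ry, rz], ...]. A call has 1 to 12 rows; each row shifts and turns the commanded pose from where the row before left it, along the tool's axes as they then stand; what a row does not reach is not made up. A row lasts 1/10 s, in which the tool goes at most 50 mm and 8.59 degrees, less where a joint would pass 70% of its speed; a pose out of reach is approached as far as the arm can. A call with a gripper value outside its range is refused whole. The fingers move at their own pace and stop on an object; the grip force is fixed at half the most. Time passes only in rows, so rows that do not move let the fingers close. It gives the time, the measured TCP pose, the force and the opening at its end, in the units of the state.
- observe(): the state, without advancing time (a new reading comes with each control period).
- camera(name): name is "scene" or "top"; returns the picture (384x512x3 uint8, red, green, blue); there is no depth.
- camera_params(name): a dict with "fovy" (degrees; the focal length in pixels is half the picture's height over the tangent of half this angle, whatever the lens; pixels are square), "cx", "cy" (the principal point, pixels), "dist_coeffs" ([k1, k2, p1, p2, k3] as OpenCV has them; the pictures are not rectified), "position" and "orientation" of the camera in the world. Camera axes: x right, y down, z forward; pixel columns grow to the right and rows downward; lengths in mm; the calibration is good to about 2 mm. A picture is of the moment at which its call begins. camera_params takes no time and is no camera call.
- hand_in(): hands the job in, once; it reports no verdict.
The state is a dict: "clock": time; "joint_positions": joint angles; "qvel": joint speeds; "joint_efforts": joint torques, N m; "tool_pos": TCP position; "orientation": TCP orientation; "ft_force": force on the tool from outside, world axes, zero at the start; "wrist_torque": the same for the moment, N m; "grip_width": finger opening in mm.
Only numpy, scipy, OpenCV 4.12 (cv2) and the standard library are available. Lean on these libraries where they do the work, as an engineer would, in place of code of your own. Each camera call takes 0.05 s, during which the arm holds its last target.

TASK

Of the two closed spares tins, one holds the new bearing and the other only light packing: lift both tins in turn to feel which is heavier, then lower the heavier one gently into the empty bay of the grey repair tray, so that it stands flat on the tray's floor. The lighter tin must end upright on the bench where it stood; do not drop or tip either tin, and leave the pulley, shackle, wrench and cast block where they are.

Things in the scene. Friction and masses are not known exactly. Their poses are not given: they have to be found in the camera images.
- tin_a_center (a point): tin A: closed spares tin of plain dull metal, square with round corners, 110 x 110 mm, 64 mm high with its lid, handle on top. A clasp stands out 4 mm from each of the two faces at the handle's ends (118 mm over both). Under 1 kg; the contents fit closely, so its weight hangs below the handle's middle. This point: centre of its box, 32 mm above its underside; z up, x along the handle
- tin_a_grip (a point): the middle of tin A's carrying handle, 99 mm above the tin's underside: a straight black grip along x, 92 mm long, 18 mm thick (y) and 18 mm high, riveted to the lid by two posts 86 mm apart; 26 mm of free height between lid and grip. Take it across y
- tin_b_center (a point): tin B, made just like tin A (same sizes and axes); nothing outside shows which is the heavier, which changes from run to run; they differ by over 300 g. This point: centre of its box, 32 mm above its underside; z up, x along the handle
- tin_b_grip (a point): the middle of tin B's carrying handle, 99 mm above the tin's underside: a straight black grip along x, 92 mm long, 18 mm thick (y) and 18 mm high, riveted to the lid by two posts 86 mm apart; 26 mm of free height between lid and grip. Take it across y
- tray: the repair tray of grey sheet steel, fixed, 284 (x) x 144 (y) x 45 mm high, walls and floor 4 mm, parted across its length into two bays, each 136 x 136 mm inside; the bay on its -x side is empty, the other holds the pulley. Origin: centre of the underside
- bay (a point): centre of the empty bay, on its floor (4 mm above the bench); axes those of the tray, the bay's walls run along x and y and rise 41 mm above this point
- table: the workbench with its blue top, at height 0
- pulley: grooved steel belt pulley, 92 mm across, 42 mm high, lying in the tray's other bay; leave it. Origin: centre of the underside
- ballast: plain cast block with round corners, 150 x 130 x 65 mm, no handle; leave it. Origin: centre of the underside
- shackle: steel bow shackle lying flat, about 110 x 80 x 22 mm; leave it. Origin: near its middle, on the bench
- wrench: steel wrench lying flat, 190 mm long; leave it. Origin: near its middle, on the bench
Mind the look-alikes: they are no part of the job. Leave any green, purple or red look-alike of the part that bears tin_b_center alone.

How it is judged:
By the outcome, as a careful person would: the job done as asked, in the order asked, and still so for the second after the job is handed in, with the robot touching nothing.
It also fails if it takes over 72 s, if anything falls off the work surface, if the arm or the gripper's body presses on something with over 40 N, if the wrist force passes 120 N, or if a joint passes its speed limit or range.

## Working session

There is one attempt and no reset: what is moved stays moved. The work goes in short steps, Python scripts to look and compute and a tool call to move; the robot and the scene stay as the last step left them, time stands still between calls to the robot, and variables do not carry over. Pictures are saved under pics/ and viewed, and the job is handed in when it is done.

Besides the shell and the picture viewer there is one more tool, called after ">>>" in YAML: its name, and indented under it one key for each argument. apply_moves: Moves the arm, as the interface text tells. Its arguments: {"type":"object","properties":{"commands":{"type":"array","items":{"type":"array","items":{"type":"number"}}}},"required":["commands"]}

```bash
mkdir -p pics; ls
python3 - <<'E'
from workcell import *
import cv2
for n in("scene","top"):
    im=camera(n); cv2.imwrite(f"pics/{n}0.png",im[:,:,::-1]); print(n,camera_params(n))
print(observe())
E
```

```text
pics
scene {'fovy': 47.2821619419327, 'cx': 259.2711832755902, 'cy': 191.3698357740746, 'dist_coeffs': array([-0.11014135,  0.        ,  0.        ,  0.        ,  0.        ]), 'position': array([1082.85410254,  924.02541189,  819.94813557]), 'orientation': array([-0.77720499, -2.48470296,  1.21851254])}
top {'fovy': 43.20352369329047, 'cx': 258.3520690520437, 'cy': 186.8895382305981, 'dist_coeffs': array([-0.09733483,  0.        ,  0.        ,  0.        ,  0.        ]), 'position': array([ 390.49957989,  119.79503468, 1728.85399253]), 'orientation': array([-2.18405632,  2.13924855, -0.10567859])}
{'clock': 0.1, 'joint_positions': array([-1.2925581 ,  0.33279916, -0.06469628,  1.46083602,  0.02160392,
        1.34989763, -0.08850548]), 'qvel': array([-0.00014096, -0.00101193,  0.00033925, -0.00291069,  0.00128956,
        0.00026043, -0.00068261]), 'joint_efforts': array([ 3.17060963e-03, -6.26737046e+01,  5.03929693e-02, -3.92431068e+01,
        1.63065159e-02,  6.75004529e-03, -6.05317814e-05]), 'tool_pos': array([185.10981621, 596.61756102, 230.61159908]), 'orientation': array([-4.70740080e-01, -3.10599593e+00,  1.94490625e-03]), 'ft_force': array([-0.74143101,  0.14028457,  0.3477174 ]), 'wrist_torque': array([ 0.00872254, -0.03078266, -0.02808629]), 'grip_width': 85.38785119973222}
```

View pics/scene0.png

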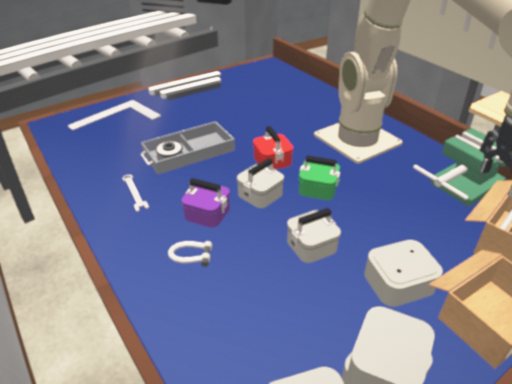

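View pics/top0.png

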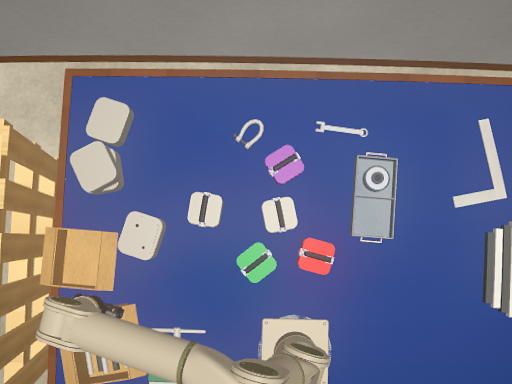

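Top view: the plain tins are at about (205,210) and (280,214), and the tray is at (374,198) with its empty bay on the lower, robot side. I'll measure these next.

```bash
cat > h.py <<'E'
import numpy as np,cv2
from workcell import *
from scipy.spatial.transform import Rotation as R
def K(n):
    p=camera_params(n); f=192/np.tan(np.radians(p['fovy']/2))
    return np.array([[f,0,p['cx']],[0,f,p['cy']],[0,0,1]]),p['dist_coeffs'],R.from_rotvec(p['orientation']).as_matrix(),p['position']
def ray(n,uv):
    k,d,r,c=K(n); q=cv2.undistortPoints(np.array(uv,float).reshape(-1,1,2),k,d)[:,0]
    return c,(np.c_[q,np.ones(len(q))])@r.T
def onz(n,uv,z):
    c,v=ray(n,uv); return c+v*((z-c[2])/v[:,2])[:,None]
def proj(n,P):
    k,d,r,c=K(n); P=(np.array(P,float).reshape(-1,3)-c)@r
    return cv2.projectPoints(P,np.zeros(3),np.zeros(3),k,d)[0][:,0]
def tri(u1,u2):
    c1,v1=ray("top",[u1]);c2,v2=ray("scene",[u2]);v1=v1[0]/np.linalg.norm(v1);v2=v2[0]/np.linalg.norm(v2)
    t=np.linalg.lstsq(np.c_[v1,-v2],c2-c1,rcond=None)[0];a=c1+t[0]*v1;b=c2+t[1]*v2
    return (a+b)/2,np.linalg.norm(a-b)
E
python3 - <<'E'
from h import *
t=cv2.imread('pics/top0.png');s=cv2.imread('pics/scene0.png')
def dark(im,box,n):
    x0,y0,x1,y1=box; g=im[y0:y1,x0:x1].max(2); m=(g<75).astype(np.uint8)
    nn,l,st,c=cv2.connectedComponentsWithStats(m); i=1+np.argmax(st[1:,4])
    p=np.argwhere(l==i)[:,::-1]+[x0,y0]; r=cv2.minAreaRect(p.astype(np.float32))
    print(n,st[i],r); return r
def lit(im,box):
    x0,y0,x1,y1=box; h=cv2.cvtColor(im[y0:y1,x0:x1],cv2.COLOR_BGR2HSV)
    m=((h[...,1]<60)&(h[...,2]>90)).astype(np.uint8)
    c=max(cv2.findContours(m,0,2)[0],key=cv2.contourArea)+[x0,y0]
    return cv2.minAreaRect(c)
for name,bt,bs in(("L",(185,188,226,232),(285,203,345,265)),("R",(260,192,300,238),(235,157,287,210))):
    r=dark(t,bt,name); r2=dark(s,bs,name)
    print(tri(r[0],r2[0]))
    b=cv2.boxPoints(r); w=onz("top",b,106); c=onz("top",[r[0]],105)[0]
    e=sorted([(np.linalg.norm(w[i]-w[(i+1)%4]),i) for i in range(4)])[-1][1]; d=w[(e+1)%4]-w[e]
    print("center",c,"dir",np.degrees(np.arctan2(d[1],d[0])),[np.linalg.norm(w[0]-w[1]),np.linalg.norm(w[2]-w[1])])
    l=lit(t,bt); w=onz("top",cv2.boxPoints(l),55); print("lid",l,w.mean(0),[(np.linalg.norm(w[i]-w[i-1]),np.degrees(np.arctan2(*(w[i]-w[i-1])[1::-1]))) for i in(1,2)])
# grey tray
big=np.hstack([cv2.resize(t[145:250,335:415],None,fx=5,fy=5,interpolation=2),cv2.resize(t[185:245,185:262],None,fx=5,fy=5,interpolation=2)[:300]] ) if 0 else cv2.resize(t[145:250,335:415],None,fx=5.5,fy=5.5,interpolation=2)
cv2.imwrite('pics/tray.png',big)
cv2.imwrite('pics/tins.png',cv2.resize(t[180:245,180:310],None,fx=6,fy=6,interpolation=2))
E
```

```text
L [18  8  1  2  2] ((203.0, 196.5), (1.0, 0.0), -90.0)
L [ 15   6  31  15 177] ((314.66326904296875, 215.94773864746094), (6.324095726013184, 31.620479583740234), 72.25532531738281)
(array([518.1305549 , 330.03869752, 119.65462135]), np.float64(25.95817901146118))
center [528.79614905 322.93525727 105.        ] dir -178.10957230279266 [np.float64(0.0), np.float64(3.3795816547382325)]
lid ((205.05406188964844, 209.17567443847656), (33.37299346923828, 35.18138122558594), 9.462321281433105) [489.3576204  320.72101496  55.        ] [(np.float64(122.02044336375019), np.float64(-7.48077147654074)), (np.float64(116.56254426292143), np.float64(-98.28149179533077))]
R [16 13  1  2  2] ((276.0, 205.5), (1.0, 0.0), -90.0)
R [ 15   2  22  15 113] ((260.7205810546875, 166.3676300048828), (5.144957542419434, 24.181299209594727), 59.03623962402344)
(array([497.30187564,  81.19864563, 117.07693693]), np.float64(13.688930233286891))
center [503.55870734  76.66461458 105.        ] dir -178.99426484875974 [np.float64(0.0), np.float64(3.358825684231141)]
lid ((279.14874267578125, 214.3609619140625), (35.27073287963867, 32.965911865234375), 77.90524291992188) [476.80948947  63.92256756  55.        ] [(np.float64(114.27976742584613), np.float64(-76.70633434416624)), (np.float64(121.80845155416813), np.float64(-167.10650693264225))]
```

View pics/tray.png

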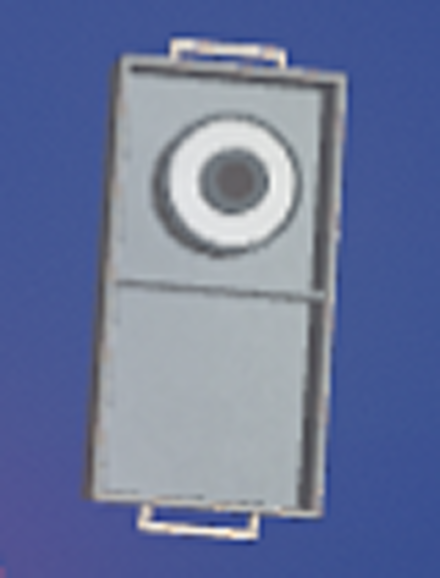

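View pics/tins.png

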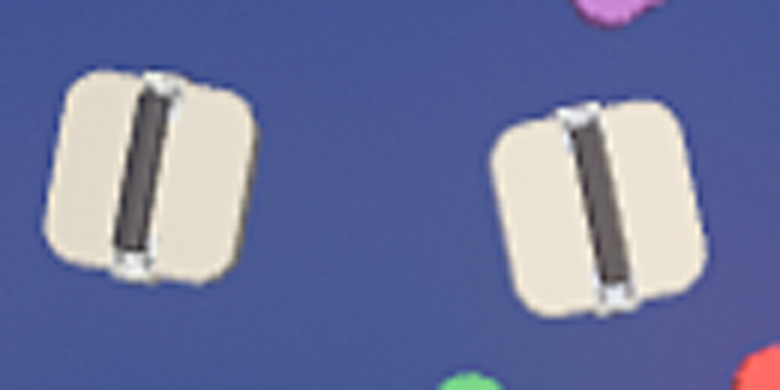

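Top zoom: both handles are dark bars that need a softer threshold. The tray's rim corners show clearly, and the pulley is in the far bay.

```bash
python3 - <<'E'
from h import *
t=cv2.imread('pics/top0.png');s=cv2.imread('pics/scene0.png')
def dark(im,box,thr):
    x0,y0,x1,y1=box; f=6; g=cv2.resize(im[y0:y1,x0:x1],None,fx=f,fy=f,interpolation=cv2.INTER_CUBIC).max(2); m=(g<thr).astype(np.uint8)
    nn,l,st,c=cv2.connectedComponentsWithStats(m)
    H,W=m.shape
    i=max(range(1,nn),key=lambda i:st[i,4]*(st[i,0]>0 and st[i,1]>0 and st[i,0]+st[i,2]<W))
    p=np.argwhere(l==i)[:,::-1]; p=(p+.5)/f-.5+[x0,y0]; r=cv2.minAreaRect(p.astype(np.float32)); return r,p.mean(0)
for name,bt,bs in(("L",(192,188,218,230),(285,203,345,240)),("R",(267,192,294,238),(235,157,287,185))):
  for thr in (115,130):
    r,m=dark(t,bt,thr); r2,m2=dark(s,bs,85)
    b=cv2.boxPoints(r); w=onz("top",b,107)
    e=sorted([(np.linalg.norm(w[i]-w[(i+1)%4]),i) for i in range(4)])[-1][1]; d=w[(e+1)%4]-w[e]
    print(name,r,m,"c",w.mean(0),onz("top",[m],106),"deg",np.degrees(np.arctan2(d[1],d[0])),np.linalg.norm(w[0]-w[1]),np.linalg.norm(w[2]-w[1]),"tri",r2[0],tri(m,m2))
# tray
P=np.array([[122,57],[347,73],[322,517],[92,499],[115,283],[327,297]])
uv=(P+.5)/5.5-.5+[335,145]
w=onz("top",uv,45);print(w.round(1))
for a,b in((0,1),(1,2),(2,3),(4,5)): d=w[b]-w[a];print(np.linalg.norm(d),np.degrees(np.arctan2(d[1],d[0])))
E
python3 -c "
import cv2
s=cv2.imread('pics/scene0.png');cv2.imwrite('pics/trs.png',cv2.resize(s[115:185,130:250],None,fx=6,fy=6,interpolation=2))"
```

```text
L ((203.16664123535156, 208.0), (5.452569484710693, 27.20802879333496), 9.462322235107422) [203.08754662 208.26181102] c [490.02102684 320.85719114 107.        ] [[489.08449005 321.21777128 106.        ]] deg -7.609088405729077 91.34225147677391 18.4474587237412 tri (314.441650390625, 216.15835571289062) (array([489.93262965, 321.8392786 ,  98.19347709]), np.float64(1.0199878136679752))
L ((203.1779327392578, 208.0157928466797), (5.753969192504883, 27.619035720825195), 9.462322235107422) [203.09251687 208.27884865] c [489.97218856 320.81772825 107.        ] [[489.02757715 321.19916528 106.        ]] deg -7.607607355264937 92.72316921136726 19.467894573710026 tri (314.441650390625, 216.15835571289062) (array([489.88864904, 321.81550697,  98.15367599]), np.float64(1.049407513133538))
R ((279.417724609375, 213.47412109375), (26.771623611450195, 4.6342644691467285), 78.40782928466797) [279.43220096 213.5916728 ] c [477.03759541  64.83673707 107.        ] [[476.59085224  64.72851376 106.        ]] deg -167.45768739715191 15.553526509215228 89.5456468528952 tri (260.3763122558594, 166.22288513183594) (array([476.88827861,  64.53954403, 100.21051853]), np.float64(0.02445067822745613))
R ((279.5093078613281, 213.4945831298828), (27.3570613861084, 4.99006986618042), 78.23173522949219) [279.49482528 213.5751354 ] c [476.97990891  64.53034861 107.        ] [[476.65046595  64.5198961  106.        ]] deg -167.2842663727684 16.74889245261283 91.50319374050221 tri (260.3763122558594, 166.22288513183594) (array([476.88310059,  64.38086771, 100.12777504]), np.float64(0.199360717107252))
[[ 691.9 -206.9   45. ]
 [ 684.8 -352.7   45. ]
 [ 400.4 -334.3   45. ]
 [ 409.3 -187.9   45. ]
 [ 546.3 -202.2   45. ]
 [ 540.  -338.3   45. ]]
146.0125485123623 -92.78140721053279
285.00741077714116 176.2960257981809
146.7039114795804 86.50952406626979
136.21032191173046 -92.6485954059506
```

View pics/trs.png

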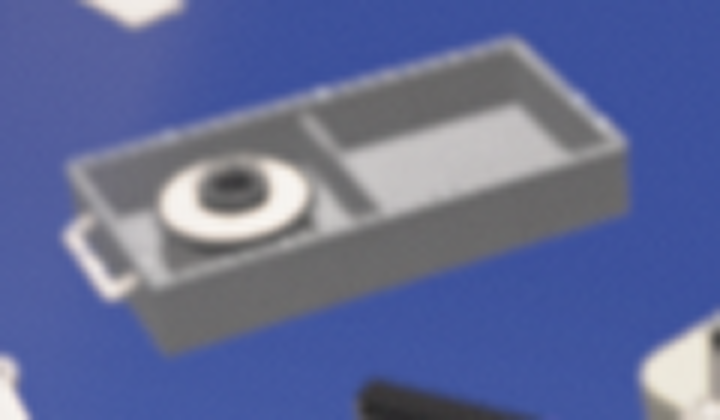

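Run:
```python
from h import *
P=np.array([[68,160],[157,288],[632,148],[515,38]]);uv=(P+.5)/6-.5+[130,115]
w=onz("scene",uv,45);print(w.round(1),w.mean(0))
for a,b in((0,1),(1,2),(2,3),(3,0)): d=w[b]-w[a];print(np.linalg.norm(d),np.degrees(np.arctan2(d[1],d[0])))
# bay: rim centre by top
c=np.array([[691.9,-206.9],[684.8,-352.7],[400.4,-334.3],[409.3,-187.9]]).mean(0);
a=np.radians(-3.3);u=np.array([np.cos(a),np.sin(a)]);print(c,c-u*70,w.mean(0)[:2]-u*70)
o=observe();M=R.from_rotvec(o['orientation']).as_matrix();print(M.round(3),np.degrees(np.arctan2(M[1,0],M[0,0])))
```

```text
[[ 681.7 -358.3   45. ]
 [ 693.6 -207.3   45. ]
 [ 410.4 -184.4   45. ]
 [ 399.6 -335.5   45. ]] [ 546.33362383 -271.38142165   45.        ]
151.47593673450694 85.4653639182429
284.13023925011396 175.38829120709363
151.44907509482573 -94.11241928937451
283.0142545706656 -4.618283290582258
[ 546.6  -270.45] [ 476.71607284 -266.42051811] [ 476.44969667 -267.35193976]
[[-0.955  0.296 -0.   ]
 [ 0.296  0.955 -0.001]
 [-0.    -0.001 -1.   ]] 162.76385007779245
```

>>> apply_moves:
  commands:
    - [1, 0, 0, 0, 0, 0, -4.8]
    - [1, 0, 0, 0, 0, 0, -4.8]
    - [1, -25, -17, 0, 0, 0, 0]
    - [1, -35, -24, 0, 0, 0, 0]
    - [1, -35, -24, 0, 0, 0, 0]
    - [1, -35, -24, 0, 0, 0, 0]
    - [1, -35, -24, 0, 0, 0, 0]
    - [1, -35, -24, 0, 0, 0, 0]
    - [1, -35, -24, 0, 0, 0, 0]
    - [1, -35, -24, 0, 0, 0, 0]
    - [1, -35, -24, 0, 0, 0, 0]
    - [1, -25, -17, 0, 0, 0, 0]

```text
clock: 1.3
tool_pos: [484.2, 326.3, 231.1]
orientation: [0.213, 3.134, -0.001]
ft_force: [0.1, 0.1, 0.3]
grip_width: 85.5
```

```bash
cat >> h.py <<'E'
def go(x,y,z,yaw):
    o=observe();M=R.from_rotvec(o['orientation']).as_matrix()
    ya=np.degrees(np.arctan2(M[1,0],M[0,0])); 
    d=(yaw-ya+90)%180-90
    T=R.from_euler('z',yaw if abs((yaw-ya+180)%360-180)<90 else yaw+180,degrees=True)*R.from_euler('x',180,degrees=True)
    # shift in current frame, and in target frame
    D=np.array([x,y,z])-o['tool_pos']
    print('t',round(o['clock'],2),'pos',o['tool_pos'].round(1),'yaw',ya.round(2),'tilt',(M.T@[0,0,-1]).round(4),'w',round(o['grip_width'],1),'F',o['ft_force'].round(2),'T',o['wrist_torque'].round(2))
    print(' shift now-frame',(M.T@D).round(1),'after-turn frame',(T.as_matrix().T@D).round(1),'turn',np.degrees((R.from_matrix(M).inv()*T).as_rotvec()).round(2))
E
python3 -c "
from h import *
go(489.8,321.3,79,-7.6)"
```

```text
t 1.3 pos [484.2 326.3 231.1] yaw 172.22 tilt [3.e-04 8.e-04 1.e+00] w 85.5 F [0.12 0.08 0.29] T [ 0.04 -0.01  0.04]
 shift now-frame [ -6.2  -4.1 152.1] after-turn frame [ -6.2  -4.2 152.1] turn [-0.05  0.02 -0.18]
```

>>> apply_moves:
  commands:
    - [1, 0, 0, 20, 0, 0, 0]
    - [1, 0, 0, 20, 0, 0, 0]
    - [1, 0, 0, 10, 0, 0, 0]
    - [1, 0, 0, 0, 0, 0, 0]
    - [1, 0, 0, 0, 0, 0, 0]

```text
clock: 1.8
tool_pos: [482.2, 329.4, 181.9]
orientation: [0.208, 3.134, 0.0]
ft_force: [0.3, 0.0, -0.5]
grip_width: 85.4
```

```bash
python3 -c "
from h import *
go(489.8,321.3,79,-7.6)"
```

```text
t 1.8 pos [482.2 329.4 181.9] yaw 172.39 tilt [ 2.e-04 -3.e-04  1.e+00] w 85.4 F [ 0.3   0.   -0.53] T [ 0.03 -0.03 -0.01]
 shift now-frame [ -8.5  -7.1 102.9] after-turn frame [ -8.6  -7.1 102.9] turn [ 0.02  0.01 -0.01]
```

>>> apply_moves:
  commands:
    - [1, -8.5, -7, 0, 0, 0, 0]
    - [1, 0, 0, 20, 0, 0, 0]
    - [1, 0, 0, 25, 0, 0, 0]
    - [1, 0, 0, 25, 0, 0, 0]
    - [1, 0, 0, 20, 0, 0, 0]
    - [1, 0, 0, 13, 0, 0, 0]
    - [1, 0, 0, 0, 0, 0, 0]
    - [1, 0, 0, 0, 0, 0, 0]

```text
clock: 2.6
tool_pos: [490.4, 321.2, 79.3]
orientation: [0.209, 3.134, 0.001]
ft_force: [-0.5, 0.0, 0.3]
grip_width: 85.3
```

```bash
python3 -c "
from h import *
go(489.8,321.3,79,-7.6)
for n in('scene','top'):cv2.imwrite(f'pics/{n}1.png',camera(n)[:,:,::-1])
s=cv2.imread('pics/scene1.png');cv2.imwrite('pics/s1c.png',cv2.resize(s[120:280,220:380],None,fx=3.7,fy=3.7,interpolation=2))"
```

```text
t 2.6 pos [490.4 321.2  79.3] yaw 172.36 tilt [ 9.e-04 -8.e-04  1.e+00] w 85.3 F [-0.55  0.    0.27] T [ 0.04 -0.06  0.01]
 shift now-frame [0.6 0.  0.3] after-turn frame [0.6 0.  0.3] turn [ 0.05  0.05 -0.04]
```

View pics/s1c.png

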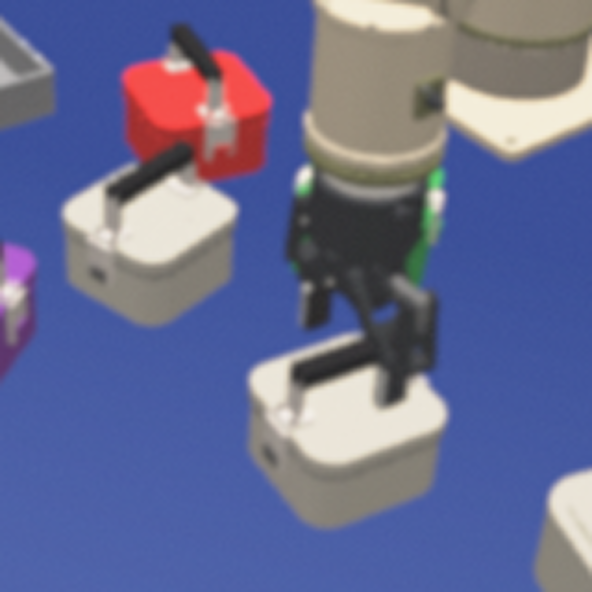

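The open fingers straddle tin L's handle, one on each side and clear of the lid. Closing now.

>>> apply_moves:
  commands:
    - [0, 0, 0, 0, 0, 0, 0]
    - [0, 0, 0, 0, 0, 0, 0]
    - [0, 0, 0, 0, 0, 0, 0]
    - [0, 0, 0, 0, 0, 0, 0]
    - [0, 0, 0, 0, 0, 0, 0]
    - [0, 0, 0, 0, 0, 0, 0]
    - [0, 0, 0, 0, 0, 0, 0]
    - [0, 0, 0, 0, 0, 0, 0]

```text
clock: 3.5
tool_pos: [489.7, 321.3, 78.4]
orientation: [0.209, 3.134, 0.001]
ft_force: [0.4, 1.6, 1.0]
grip_width: 17.2
```

```bash
python3 -c "
from h import *
go(489.8,321.3,79,-7.6)
print(K)"
```

```text
t 3.5 pos [489.7 321.3  78.4] yaw 172.37 tilt [ 1.e-04 -4.e-04  1.e+00] w 17.2 F [0.36 1.63 1.02] T [ 0.2   0.06 -0.08]
 shift now-frame [-0.1  0.  -0.6] after-turn frame [-0.1  0.  -0.6] turn [ 0.02  0.01 -0.03]
<function K at 0x7f2605794a40>
```

Held (17.2 mm). I'll lift 50 mm gently and weigh it.

>>> apply_moves:
  commands:
    - [0, 0, 0, -3, 0, 0, 0]
    - [0, 0, 0, -6, 0, 0, 0]
    - [0, 0, 0, -10, 0, 0, 0]
    - [0, 0, 0, -12, 0, 0, 0]
    - [0, 0, 0, -10, 0, 0, 0]
    - [0, 0, 0, -6, 0, 0, 0]
    - [0, 0, 0, -3, 0, 0, 0]
    - [0, 0, 0, 0, 0, 0, 0]
    - [0, 0, 0, 0, 0, 0, 0]
    - [0, 0, 0, 0, 0, 0, 0]
    - [0, 0, 0, 0, 0, 0, 0]
    - [0, 0, 0, 0, 0, 0, 0]

```text
clock: 4.7
tool_pos: [489.6, 321.0, 128.0]
orientation: [-0.209, -3.134, 0.0]
ft_force: [0.1, 1.1, -2.5]
grip_width: 17.2
```

```bash
python3 -c "
from h import *
go(489.8,321.3,79,-7.6)
for n in('scene','top'):
  cv2.imwrite(f'pics/{n}2.png',camera(n)[:,:,::-1]); print(observe()['ft_force'])
s=cv2.imread('pics/scene2.png');cv2.imwrite('pics/s2c.png',cv2.resize(s[120:280,220:380],None,fx=3.7,fy=3.7,interpolation=2))"
```

```text
t 4.7 pos [489.6 321.  128. ] yaw 172.36 tilt [-3.e-04  3.e-04  1.e+00] w 17.2 F [ 0.09  1.06 -2.52] T [-0.01  0.06 -0.02]
 shift now-frame [-0.2  0.4 49. ] after-turn frame [-0.1  0.4 49. ] turn [-0.02 -0.02 -0.04]
[-0.14090904 -0.15301121 -3.10260692]
[-0.07984556 -0.18195484 -2.68276989]
```

View pics/s2c.png

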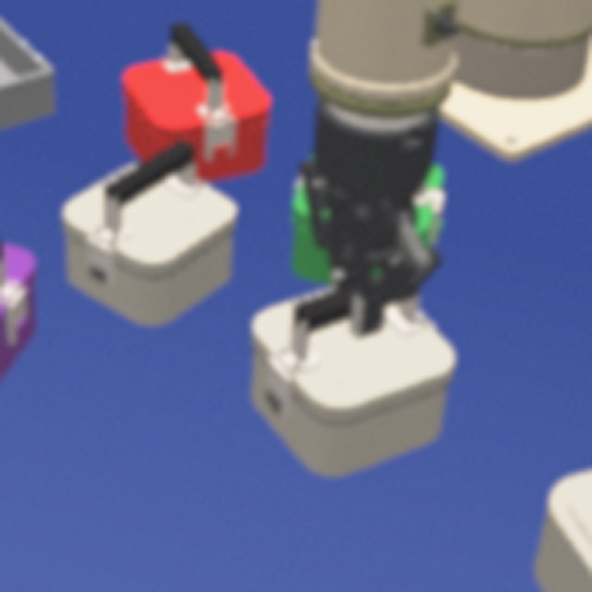

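Tin L hangs level in the air and reads about -2.8 N. I'll set it back where it stood.

>>> apply_moves:
  commands:
    - [0, 0, 0, 8, 0, 0, 0]
    - [0, 0, 0, 12, 0, 0, 0]
    - [0, 0, 0, 12, 0, 0, 0]
    - [0, 0, 0, 8, 0, 0, 0]
    - [0, 0, 0, 4, 0, 0, 0]
    - [0, 0, 0, 2, 0, 0, 0]
    - [0, 0, 0, 1.5, 0, 0, 0]
    - [0, 0, 0, 1, 0, 0, 0]
    - [0, 0, 0, 1, 0, 0, 0]
    - [0, 0, 0, 0, 0, 0, 0]
    - [0, 0, 0, 0, 0, 0, 0]

```text
clock: 5.9
tool_pos: [489.8, 321.1, 79.0]
orientation: [0.209, 3.134, 0.0]
ft_force: [-0.2, -0.2, -3.4]
grip_width: 16.8
```

```bash
python3 -c "
from h import *
go(489.8,321.3,78.4,-7.6)"
```

```text
t 5.9 pos [489.8 321.1  79. ] yaw 172.36 tilt [ 2.e-04 -3.e-04  1.e+00] w 16.8 F [-0.25 -0.24 -3.36] T [ 0.05 -0.01  0.01]
 shift now-frame [0.  0.2 0.6] after-turn frame [0.  0.2 0.6] turn [ 0.02  0.01 -0.04]
```

Still hanging, a fraction of a millimetre above the bench.

>>> apply_moves:
  commands:
    - [0, 0, 0, 0.5, 0, 0, 0]
    - [0, 0, 0, 0.5, 0, 0, 0]
    - [0, 0, 0, 0.3, 0, 0, 0]
    - [0, 0, 0, 0, 0, 0, 0]
    - [0, 0, 0, 0, 0, 0, 0]

```text
clock: 6.4
tool_pos: [489.9, 321.6, 78.2]
orientation: [0.209, 3.134, 0.002]
ft_force: [-2.1, -0.8, 5.7]
grip_width: 17.1
```

```bash
python3 -c "
from h import *
go(489.8,321.3,78.4,-7.6)"
```

```text
t 6.4 pos [489.9 321.6  78.2] yaw 172.38 tilt [ 5.e-04 -1.e-03  1.e+00] w 17.1 F [-2.11 -0.76  5.68] T [-0.2   0.43 -0.  ]
 shift now-frame [ 0.  -0.3 -0.2] after-turn frame [ 0.  -0.3 -0.2] turn [ 0.06  0.03 -0.02]
```

>>> apply_moves:
  commands:
    - [1, 0, 0, 0, 0, 0, 0]
    - [1, 0, 0, 0, 0, 0, 0]
    - [1, 0, 0, 0, 0, 0, 0]
    - [1, 0, 0, 0, 0, 0, 0]
    - [1, 0, 0, 0, 0, 0, 0]
    - [1, 0, 0, -10, 0, 0, 0]
    - [1, 0, 0, -25, 0, 0, 0]
    - [1, 0, 0, -30, 0, 0, 0]
    - [1, 0, 0, -30, 0, 0, 0]
    - [1, 0, 0, -20, 0, 0, 0]
    - [1, 0, 0, 0, 0, 0, 0]

```text
clock: 7.5
tool_pos: [491.1, 322.0, 196.7]
orientation: [0.209, 3.13, 0.007]
ft_force: [0.6, 0.3, -1.0]
grip_width: 85.5
```

```bash
python3 -c "
from h import *
go(476.9,64.5,193,12.6)"
```

```text
t 7.5 pos [491.1 322.  196.7] yaw 172.35 tilt [ 0.0041 -0.0045  1.    ] w 85.5 F [ 0.58  0.3  -1.02] T [ 0.02 -0.04 -0.03]
 shift now-frame [ -20.1 -257.1    2.6] after-turn frame [  70.1 -248.2    3.7] turn [  0.21   0.28 -20.25]
```

>>> apply_moves:
  commands:
    - [1, 0, 0, 0, 0, 0, -6.7]
    - [1, 0, 0, 0, 0, 0, -6.8]
    - [1, 0, 0, 0, 0, 0, -6.7]
    - [1, 7, -25, 0, 0, 0, 0]
    - [1, 9, -32, 0, 0, 0, 0]
    - [1, 9, -32, 0, 0, 0, 0]
    - [1, 10, -35, 0, 0, 0, 0]
    - [1, 10, -35, 0, 0, 0, 0]
    - [1, 9, -32, 0, 0, 0, 0]
    - [1, 9, -32, 0, 0, 0, 0]
    - [1, 7, -25, 0, 0, 0, 0]
    - [1, 0, 0, 0, 0, 0, 0]

```text
clock: 8.7
tool_pos: [475.1, 59.8, 192.5]
orientation: [0.335, -3.124, 0.001]
ft_force: [-0.9, 0.4, -0.3]
grip_width: 85.5
```

>>> apply_moves:
  commands:
    - [1, 0, 0, 0, 0, 0, 0]
    - [1, 0, 0, 0, 0, 0, 0]

```text
clock: 8.9
tool_pos: [475.2, 64.8, 192.4]
orientation: [0.346, -3.122, -0.0]
ft_force: [-0.2, -0.3, 0.2]
grip_width: 85.1
```

```bash
python3 -c "
from h import *
go(476.9,64.5,79,12.6)"
```

```text
t 8.9 pos [475.2  64.8 192.4] yaw -167.35 tilt [-2.e-04 -3.e-04  1.e+00] w 85.1 F [-0.23 -0.25  0.23] T [ 0.04  0.02 -0.02]
 shift now-frame [ -1.6  -0.7 113.4] after-turn frame [ -1.6  -0.7 113.4] turn [ 0.02 -0.01  0.05]
```

>>> apply_moves:
  commands:
    - [1, -1.6, -0.7, 10, 0, 0, 0]
    - [1, 0, 0, 25, 0, 0, 0]
    - [1, 0, 0, 30, 0, 0, 0]
    - [1, 0, 0, 25, 0, 0, 0]
    - [1, 0, 0, 15, 0, 0, 0]
    - [1, 0, 0, 8.4, 0, 0, 0]
    - [1, 0, 0, 0, 0, 0, 0]
    - [1, 0, 0, 0, 0, 0, 0]

```text
clock: 9.7
tool_pos: [477.4, 63.7, 79.5]
orientation: [-0.344, 3.122, 0.0]
ft_force: [0.2, 0.0, 1.0]
grip_width: 85.7
```

```bash
python3 -c "
from h import *
go(476.9,64.5,79,12.6)
for n in('scene','top'):cv2.imwrite(f'pics/{n}3.png',camera(n)[:,:,::-1])
s=cv2.imread('pics/scene3.png');cv2.imwrite('pics/s3c.png',cv2.resize(s[110:270,200:360],None,fx=3.7,fy=3.7,interpolation=2))"
```

```text
t 9.7 pos [477.4  63.7  79.5] yaw -167.41 tilt [ 5.e-04 -0.e+00  1.e+00] w 85.7 F [0.2  0.04 0.98] T [ 0.01  0.02 -0.02]
 shift now-frame [0.3 0.9 0.5] after-turn frame [0.3 0.9 0.5] turn [ 0.    0.03 -0.01]
```

View pics/s3c.png

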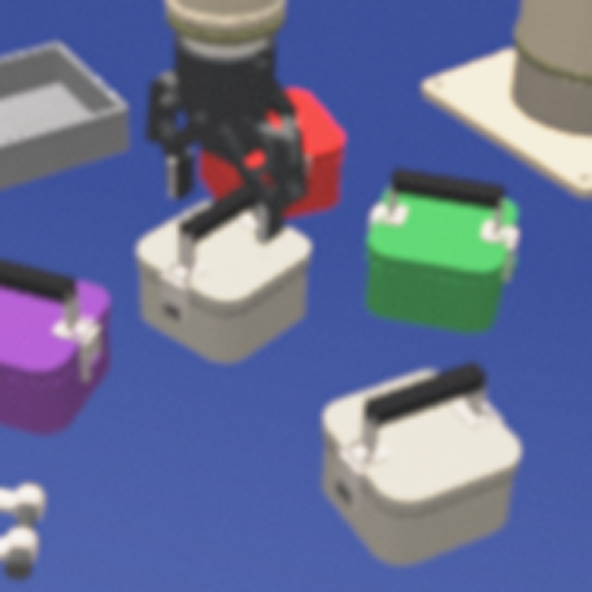

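The fingers straddle tin R's handle, and tin L stands upright back in its place. Closing and lifting.

>>> apply_moves:
  commands:
    - [0, 0, 0.9, 0, 0, 0, 0]
    - [0, 0, 0, 0, 0, 0, 0]
    - [0, 0, 0, 0, 0, 0, 0]
    - [0, 0, 0, 0, 0, 0, 0]
    - [0, 0, 0, 0, 0, 0, 0]
    - [0, 0, 0, 0, 0, 0, 0]
    - [0, 0, 0, 0, 0, 0, 0]
    - [0, 0, 0, 0, 0, 0, 0]
    - [0, 0, 0, 0, 0, 0, 0]

```text
clock: 10.7
tool_pos: [477.0, 63.9, 79.2]
orientation: [-0.343, 3.123, -0.0]
ft_force: [-0.2, -4.7, 1.7]
grip_width: 16.9
```

>>> apply_moves:
  commands:
    - [0, 0, 0, -3, 0, 0, 0]
    - [0, 0, 0, -6, 0, 0, 0]
    - [0, 0, 0, -10, 0, 0, 0]
    - [0, 0, 0, -12, 0, 0, 0]
    - [0, 0, 0, -10, 0, 0, 0]
    - [0, 0, 0, -6, 0, 0, 0]
    - [0, 0, 0, -3, 0, 0, 0]
    - [0, 0, 0, 0, 0, 0, 0]
    - [0, 0, 0, 0, 0, 0, 0]
    - [0, 0, 0, 0, 0, 0, 0]
    - [0, 0, 0, 0, 0, 0, 0]
    - [0, 0, 0, 0, 0, 0, 0]

```text
clock: 11.9
tool_pos: [476.7, 64.3, 128.9]
orientation: [0.344, -3.122, 0.0]
ft_force: [-0.3, 0.4, -7.7]
grip_width: 17.0
```

```bash
python3 -c "
from h import *
go(476.6,-267,175,-3.8)
for n in('scene','top'):
  cv2.imwrite(f'pics/{n}4.png',camera(n)[:,:,::-1]); print(observe()['ft_force'])
s=cv2.imread('pics/scene4.png');cv2.imwrite('pics/s4c.png',cv2.resize(s[110:270,200:360],None,fx=3.7,fy=3.7,interpolation=2))"
```

```text
t 11.9 pos [476.7  64.3 128.9] yaw -167.43 tilt [-4.e-04 -0.e+00  1.e+00] w 17.0 F [-0.33  0.44 -7.67] T [-0.    0.03  0.06]
 shift now-frame [  72.2 -323.3  -46.1] after-turn frame [ -21.8 -330.6  -46.1] turn [-0.   -0.02 16.37]
[ 0.06586336  0.17183108 -8.24830331]
[ 0.57571909 -0.12551368 -6.94619787]
```

View pics/s4c.png

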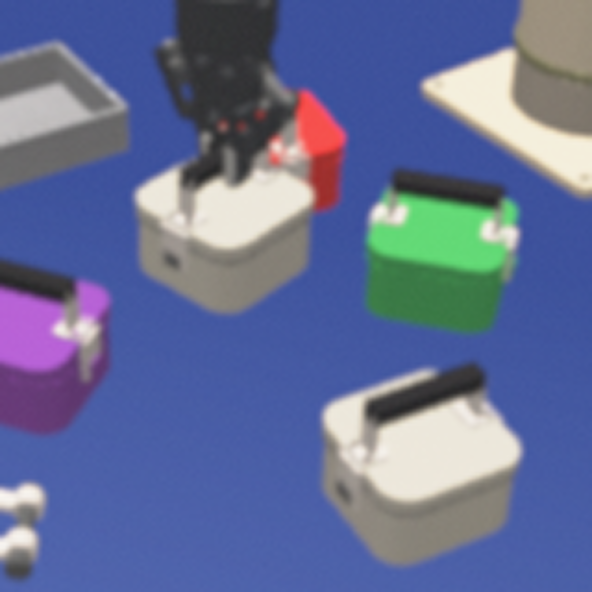

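Tin R reads about -7.6 N against -2.8 N for tin L, so R is the heavier. I'll raise it to clear the red tin and carry it to the bay.

>>> apply_moves:
  commands:
    - [0, 0, 0, -8, 0, 0, 0]
    - [0, 0, 0, -18, 0, 0, 0]
    - [0, 0, 0, -22, 0, 0, 0]
    - [0, 0, 0, -18, 0, 0, 0]
    - [0, 0, 0, -10, 0, 0, 0]
    - [0, 0, 0, 0, 0, 0, 3.4]
    - [0, 0, 0, 0, 0, 0, 5]
    - [0, 0, 0, 0, 0, 0, 5]
    - [0, 0, 0, 0, 0, 0, 3]
    - [0, 0, 0, 0, 0, 0, 0]

```text
clock: 13.0
tool_pos: [476.7, 64.3, 205.0]
orientation: [-0.106, -3.139, 0.0]
ft_force: [0.4, -1.0, -8.2]
grip_width: 16.8
```

>>> apply_moves:
  commands:
    - [0, -0.5, -8, 0, 0, 0, 0]
    - [0, -1.3, -20, 0, 0, 0, 0]
    - [0, -2, -30, 0, 0, 0, 0]
    - [0, -2.5, -38, 0, 0, 0, 0]
    - [0, -2.6, -40, 0, 0, 0, 0]
    - [0, -2.6, -40, 0, 0, 0, 0]
    - [0, -2.6, -40, 0, 0, 0, 0]
    - [0, -2.5, -38, 0, 0, 0, 0]
    - [0, -2, -30, 0, 0, 0, 0]
    - [0, -1.3, -20, 0, 0, 0, 0]
    - [0, -1, -14, 0, 0, 0, 0]
    - [0, -0.7, -8, 0, 0, 0, 0]

```text
clock: 14.2
tool_pos: [475.8, -264.4, 205.1]
orientation: [-0.106, -3.139, 0.001]
ft_force: [-0.5, 1.1, -8.5]
grip_width: 16.7
```

>>> apply_moves:
  commands:
    - [0, 0, -4, 0, 0, 0, 0]
    - [0, 0, 0, 0, 0, 0, 0]
    - [0, 0, 0, 0, 0, 0, 0]
    - [0, 0, 0, 0, 0, 0, 0]

```text
clock: 14.6
tool_pos: [476.6, -265.5, 205.1]
orientation: [0.103, 3.14, 0.001]
ft_force: [0.3, 0.2, -8.4]
grip_width: 17.4
```

```bash
python3 -c "
from h import *
go(476.6,-267,130,-3.8)"
```

```text
t 14.6 pos [ 476.6 -265.5  205.1] yaw 176.24 tilt [ 1.e-04 -5.e-04  1.e+00] w 17.4 F [ 0.29  0.16 -8.41] T [ 0.   -0.03 -0.04]
 shift now-frame [-0.1 -1.5 75.1] after-turn frame [-0.1 -1.4 75.1] turn [0.03 0.   0.04]
```

>>> apply_moves:
  commands:
    - [0, 0, -1.5, 8, 0, 0, 0]
    - [0, 0, 0, 18, 0, 0, 0]
    - [0, 0, 0, 22, 0, 0, 0]
    - [0, 0, 0, 16, 0, 0, 0]
    - [0, 0, 0, 8, 0, 0, 0]
    - [0, 0, 0, 3, 0, 0, 0]
    - [0, 0, 0, 0, 0, 0, 0]
    - [0, 0, 0, 0, 0, 0, 0]
    - [0, 0, 0, 0, 0, 0, 0]

```text
clock: 15.5
tool_pos: [476.7, -268.1, 130.8]
orientation: [0.105, 3.139, -0.0]
ft_force: [0.4, 0.3, -8.0]
grip_width: 17.0
```

```bash
python3 -c "
from h import *
go(476.6,-267,130,-3.8)
for n in('scene','top'):cv2.imwrite(f'pics/{n}5.png',camera(n)[:,:,::-1])
s=cv2.imread('pics/scene5.png')[90:190,120:260];t=cv2.imread('pics/top5.png')[140:255,330:430]
cv2.imwrite('pics/s5c.png',cv2.resize(s,None,fx=5.7,fy=5.7,interpolation=2));cv2.imwrite('pics/t5c.png',cv2.resize(t,None,fx=5,fy=5,interpolation=2))"
```

```text
t 15.5 pos [ 476.7 -268.1  130.8] yaw 176.17 tilt [1.3e-03 2.0e-04 1.0e+00] w 17.0 F [ 0.42  0.28 -8.  ] T [ 0.05  0.02 -0.  ]
 shift now-frame [0.2 1.1 0.8] after-turn frame [0.2 1.1 0.8] turn [-0.01  0.08 -0.03]
```

View pics/s5c.png

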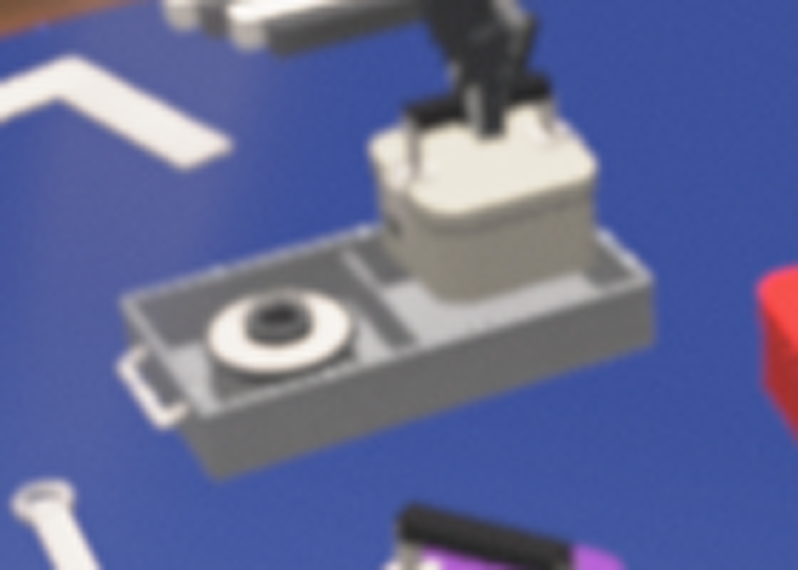

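View pics/t5c.png

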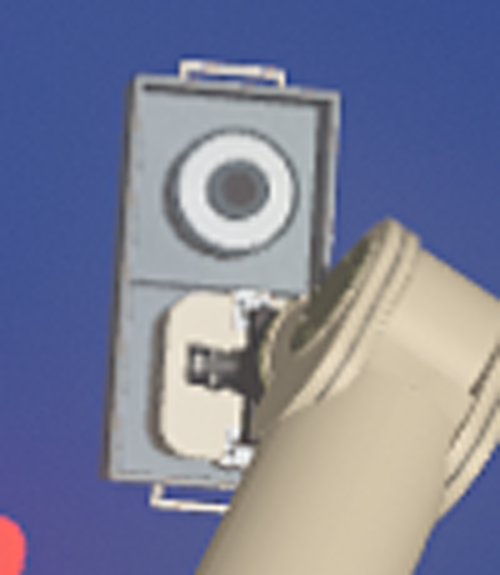

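```bash
python3 -c "
from h import *
P=np.array([[160,380],[235,463],[248,288],[114,380]]);uv=(P+.5)/5-.5+[330,140]
print(onz('top',uv,114).round(1)); print(onz('top',uv[3:],45))
# expected clasp ends & left edge
a=np.radians(-3.8);u=np.array([np.cos(a),np.sin(a)]);v=np.array([-u[1],u[0]]);c=np.array([476.7,-267.5])
print(c+59*u,c-59*u,c+55*v)"
```

```text
[[ 474.8 -209.6  114. ]
 [ 420.4 -260.   114. ]
 [ 537.6 -269.1  114. ]
 [ 474.2 -178.7  114. ]]
[[ 477.77952085 -191.43769214   45.        ]]
[ 535.57028663 -271.41016012] [ 417.82971337 -263.58983988] [ 480.34506452 -212.62091924]
```

>>> apply_moves:
  commands:
    - [0, 1, 0.5, 4, 0, 0, 0]
    - [0, 0, 0, 7, 0, 0, 0]
    - [0, 0, 0, 7, 0, 0, 0]
    - [0, 0, 0, 7, 0, 0, 0]
    - [0, 0, 0, 7, 0, 0, 0]
    - [0, 0, 0, 6, 0, 0, 0]
    - [0, 0, 0, 3, 0, 0, 0]
    - [0, 0, 0, 2, 0, 0, 0]
    - [0, 0, 0, 1, 0, 0, 0]
    - [0, 0, 0, 0.5, 0, 0, 0]
    - [0, 0, 0, 0, 0, 0, 0]
    - [0, 0, 0, 0, 0, 0, 0]

```text
clock: 16.8
tool_pos: [475.4, -267.3, 85.8]
orientation: [0.105, 3.14, 0.0]
ft_force: [-0.4, 0.2, -7.8]
grip_width: 16.8
```

```bash
python3 -c "
from h import *
go(476.6,-267,83,-3.8)"
```

```text
t 16.8 pos [ 475.4 -267.3   85.8] yaw 176.17 tilt [ 3.e-04 -0.e+00  1.e+00] w 16.8 F [-0.37  0.23 -7.84] T [0.05 0.01 0.01]
 shift now-frame [-1.2  0.4  2.8] after-turn frame [-1.2  0.4  2.8] turn [ 0.    0.02 -0.03]
```

>>> apply_moves:
  commands:
    - [0, 0, 0, 0.6, 0, 0, 0]
    - [0, 0, 0, 0.6, 0, 0, 0]
    - [0, 0, 0, 0.5, 0, 0, 0]
    - [0, 0, 0, 0.4, 0, 0, 0]
    - [0, 0, 0, 0.3, 0, 0, 0]
    - [0, 0, 0, 0, 0, 0, 0]
    - [0, 0, 0, 0, 0, 0, 0]

```text
clock: 17.5
tool_pos: [475.3, -267.4, 83.3]
orientation: [0.105, 3.14, -0.0]
ft_force: [-0.8, -0.7, -6.3]
grip_width: 17.3
```

```bash
python3 -c "
from h import *
go(476.6,-267,83,-3.8)"
```

```text
t 17.5 pos [ 475.3 -267.4   83.3] yaw 176.16 tilt [ 2.e-04 -0.e+00  1.e+00] w 17.3 F [-0.78 -0.74 -6.29] T [-0.01  0.21  0.01]
 shift now-frame [-1.3  0.5  0.3] after-turn frame [-1.3  0.5  0.3] turn [ 0.    0.01 -0.04]
```

Just touching. A little more.

>>> apply_moves:
  commands:
    - [0, 0, 0, 0.4, 0, 0, 0]
    - [0, 0, 0, 0.3, 0, 0, 0]
    - [0, 0, 0, 0, 0, 0, 0]
    - [0, 0, 0, 0, 0, 0, 0]

```text
clock: 17.9
tool_pos: [475.2, -267.7, 83.1]
orientation: [0.106, 3.139, 0.0]
ft_force: [-5.3, -0.1, 4.5]
grip_width: 17.1
```

```bash
python3 -c "
from h import *
go(476.6,-267,83,-3.8)
cv2.imwrite('pics/s6c.png',cv2.resize(camera('scene')[90:190,120:260,::-1],None,fx=5.7,fy=5.7,interpolation=2))"
```

```text
t 17.9 pos [ 475.2 -267.7   83.1] yaw 176.14 tilt [ 4.e-04 -1.e-04  1.e+00] w 17.1 F [-5.34 -0.08  4.47] T [0.24 1.   0.02]
 shift now-frame [-1.3  0.8  0.1] after-turn frame [-1.3  0.8  0.1] turn [ 0.    0.02 -0.06]
```

View pics/s6c.png

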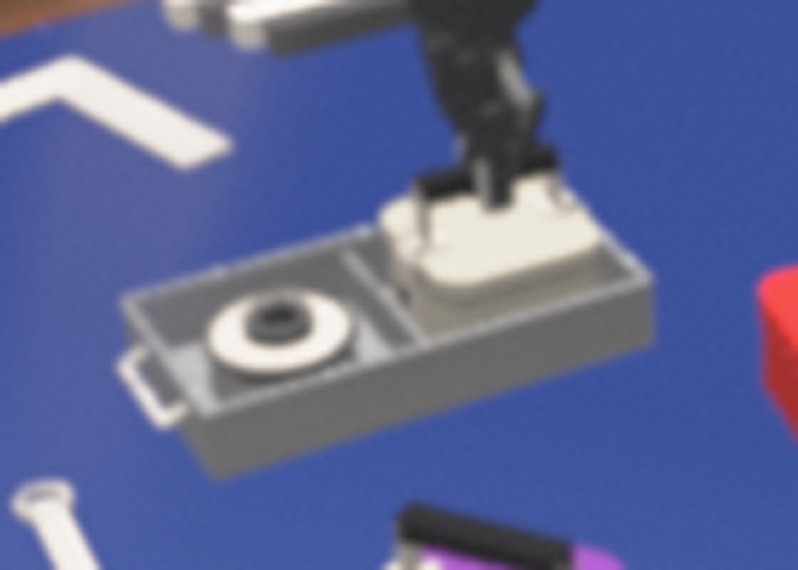

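The tin is down inside the bay at the expected depth, bearing on the floor. Releasing and retreating.

>>> apply_moves:
  commands:
    - [1, 0, 0, 0, 0, 0, 0]
    - [1, 0, 0, 0, 0, 0, 0]
    - [1, 0, 0, 0, 0, 0, 0]
    - [1, 0, 0, 0, 0, 0, 0]
    - [1, 0, 0, 0, 0, 0, 0]
    - [1, 0, 0, -6, 0, 0, 0]
    - [1, 0, 0, -20, 0, 0, 0]
    - [1, 0, 0, -30, 0, 0, 0]
    - [1, 0, 0, -40, 0, 0, 0]
    - [1, 0, 0, -40, 0, 0, 0]
    - [1, 0, 0, -20, 0, 0, 0]
    - [1, 0, 0, 0, 0, 0, 0]

```text
clock: 19.15
tool_pos: [476.5, -268.2, 242.1]
orientation: [0.105, 3.134, -0.002]
ft_force: [0.2, -0.4, 0.5]
grip_width: 85.5
```

>>> apply_moves:
  commands:
    - [1, 0, 20, 0, 0, 0, 0]
    - [1, 0, 40, 0, 0, 0, 0]
    - [1, 0, 40, 0, 0, 0, 0]
    - [1, 0, 40, 0, 0, 0, 0]
    - [1, 0, 40, 0, 0, 0, 0]
    - [1, 0, 20, 0, 0, 0, 0]
    - [1, 0, 0, 0, 0, 0, 0]
    - [1, 0, 0, 0, 0, 0, 0]
    - [1, 0, 0, 0, 0, 0, 0]
    - [1, 0, 0, 0, 0, 0, 0]

```text
clock: 20.15
tool_pos: [488.5, -69.0, 238.3]
orientation: [-0.108, -3.139, 0.0]
ft_force: [-0.5, -0.3, 0.2]
grip_width: 85.1
```

```bash
python3 -c "
from h import *
go(476.6,-267,83,-3.8)
for n in('scene','top'):cv2.imwrite(f'pics/{n}7.png',camera(n)[:,:,::-1])
s=cv2.imread('pics/scene7.png')[90:280,120:360];t=cv2.imread('pics/top7.png')[140:255,180:430]
cv2.imwrite('pics/s7c.png',cv2.resize(s,None,fx=3.1,fy=3.1,interpolation=2));cv2.imwrite('pics/t7c.png',cv2.resize(t,None,fx=3.2,fy=3.2,interpolation=2))"
```

```text
t 20.15 pos [488.5 -69.  238.3] yaw 176.05 tilt [-2.e-04  1.e-04  1.e+00] w 85.1 F [-0.54 -0.29  0.21] T [-0.03  0.05 -0.01]
 shift now-frame [  -1.8 -198.4  155.4] after-turn frame [  -1.3 -198.4  155.3] turn [-0.01 -0.01 -0.15]
```

View pics/s7c.png

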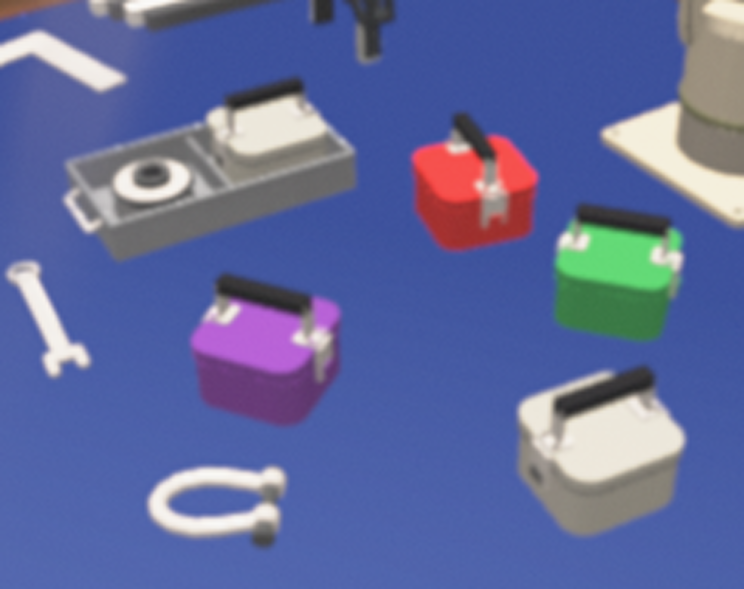

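View pics/t7c.png

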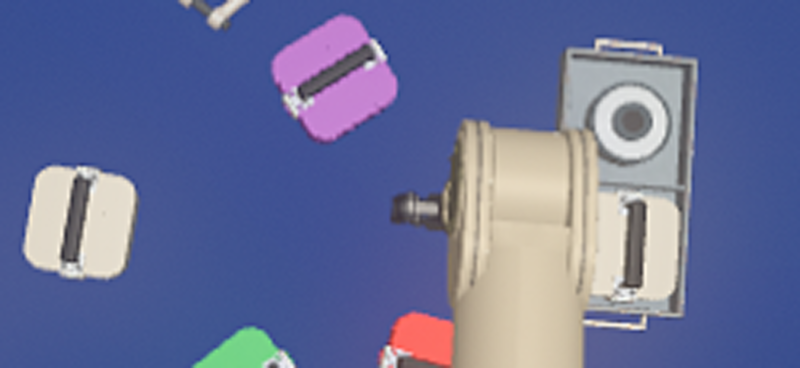

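The heavier tin stands square in the bay. The light tin is upright in its place, and the other parts look undisturbed. One last numeric check of both handles before handing in.

Run:
```python
from h import *
t=cv2.imread('pics/top7.png');s=cv2.imread('pics/scene7.png')
def dark(im,box,thr,f=6):
    x0,y0,x1,y1=box; g=cv2.resize(im[y0:y1,x0:x1],None,fx=f,fy=f,interpolation=cv2.INTER_CUBIC).max(2)
    nn,l,st,c=cv2.connectedComponentsWithStats((g<thr).astype(np.uint8)); i=1+np.argmax(st[1:,4])
    p=np.argwhere(l==i)[:,::-1]; p=(p+.5)/f-.5+[x0,y0]; q=p@cv2.fitLine(p.astype(np.float32),2,0,.01,.01)[:2,0]
    r=cv2.minAreaRect(p.astype(np.float32)); b=cv2.boxPoints(r); 
    e=[(b[0]+b[1])/2,(b[2]+b[3])/2] if np.linalg.norm(b[0]-b[1])<np.linalg.norm(b[1]-b[2]) else [(b[1]+b[2])/2,(b[3]+b[0])/2]
    return np.array(e),r
for n,bt,bs in(("bay",(371,200,385,235),(188,112,222,126)),("bench",(192,188,218,230),(295,203,335,228))):
    a,ra=dark(t,bt,120); b,rb=dark(s,bs,85); a=a[np.argsort(a[:,1])]; b=b[np.argsort(b[:,0])]
    print(n,ra,rb,[ (tri(a[i],b[i])[0].round(1),round(tri(a[i],b[i])[1],1)) for i in(0,1)])
for box in((300,115,360,140),(230,110,270,150)): # shackle,wrench unaffected?
    pass
d=cv2.absdiff(t,cv2.imread('pics/top0.png')).max(2); print('diff px shackle/wrench/pulley/ballasts',[(d[y0:y1,x0:x1]>50).sum() for x0,y0,x1,y1 in((230,115,268,150),(312,118,372,140),(358,155,395,195),(65,95,168,265),(262,143,306,186))])
```

```text
bay ((377.7619323730469, 215.90379333496094), (6.328612327575684, 27.131563186645508), 3.094080924987793) ((204.815673828125, 119.84123229980469), (4.7132720947265625, 24.822147369384766), 76.81704711914062) [(array([ 521.5, -269. ,  106. ]), np.float64(1.6)), (array([ 430.4, -264.9,  101.3]), np.float64(1.3))]
bench ((203.1846923828125, 208.05856323242188), (5.671770095825195, 27.372432708740234), 9.462322235107422) ((314.3970031738281, 216.01556396484375), (7.112699031829834, 32.671356201171875), 72.04052734375) [(array([536.5, 315.1, 100. ]), np.float64(1.4)), (array([444.9, 327.8,  97.3]), np.float64(0.8))]
diff px shackle/wrench/pulley/ballasts [np.int64(0), np.int64(0), np.int64(48), np.int64(0), np.int64(0)]
```

```bash
python3 -c "
from h import *
d=cv2.absdiff(cv2.imread('pics/top7.png'),cv2.imread('pics/top0.png')).max(2)[155:195,358:395]
print((np.argwhere(d>50)[:,::-1]+[358,155]).max(0),(d[:,9:]>50).sum())
print(hand_in())"
```

```text
[366 194] 0
the job is handed in; nothing more can be done
None
```

I lifted both plain tins in turn. The one farther to the robot's left weighed about 2.8 N and the one nearer the middle about 7.6 N. I put the light tin back where it stood, lowered the heavy one into the tray's empty bay, and handed in at about 20 s with the gripper clear.

**Heavy tin in the bay:** it came to rest at TCP height 83 mm, the bench-level grip height plus the 4 mm floor. Its handle centre is at about (476, -267), close to the measured bay centre (476.6, -267). There was a sideways force of about 5 N just before I let go; it was gone after release.

**Flatness:** the cameras put the two ends of its handle at 106 and 101 mm, where 103 mm is expected. The light tin, flat on the bench, shows a 2.7 mm difference by the same measurement, so I take this as picture noise. It was not confirmed more closely than that.

**Light tin:** upright, with its handle within about 1 mm of its first position.

**Other parts:** the shackle, wrench, purple tin and the large cream blocks at the left, where the cast block should be, show no changed pixels. The pulley has none where the arm doesn't cover the view. The red and green tins were checked only by eye and look untouched.

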